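# Put a lens box away in the drop-front dry cabinet

### The arm

A 6-joint arm with a two-finger parallel gripper is mounted at the origin on the work surface; the furniture and walls round the work are solid. World frame = base frame: x ahead of the robot, y to its left, z up, the work surface at z = 0. Lengths are in m, angles in rad, forces in N, time in s.
With the tool pointing down it reaches from about 0.225 to 0.875 m from the base axis. Payload 3.4 kg.
Tool frame: the origin (TCP) lies on the mounting face of the last link; the fingertips stand 173 mm ahead of it and the grasp point (between the pads) lies 155 mm ahead of it; z points along the fingers, y is the line along which they close (so a half turn about z gives the same grasp; the last joint's range is limited). The gripper opens to 85 mm and grips with 20 to 120 N. Pads are 22 mm wide; open, the fingers measure 114 mm over their backs; the gripper's body (76 mm by 85 mm) begins 54 mm behind the grasp point. The pads swing forward as they close: fully open they stand 13 mm farther back than shut.
Start: joints at [-0.121, 0.276, 1.505, -0, 1.361, -0.121], TCP at [0.575, -0, 0.405] pointing down, gripper open.
Joint ranges: [-2.89, 2.89], [-0.75, 2.08], [0.22, 2.7], [-1.18, 4.32], [0.11, 2.71], [-2.7, 2.7]. Speed limits (rad/s): [2.57, 2.57, 3.14, 3.14, 3.14, 3.14].

### API

Orientations are given as a unit quaternion [w, x, y, z].
In Python, from rig import manip gives the robot as it stands.
- The arm moves only by the tool carry_out, never from a script. Its arguments are lists of equal length, an entry for each row: "linear": the shift along the world's x, y, z each as a share of 500 mm, from -1 to 1, a list of three; "angular": the turn, a rotation vector about the world's x, y, z each as a share of 0.08 rad, from -1 to 1, a list of three; "hand": the opening, from 0 (shut) to 1 (fully open). In form: {"linear": [[x, y, z], ...], "angular": [[rx, ry, rz], ...], "hand": [hand, ...]}. A call has 1 to 8 rows; each row shifts and turns the commanded pose from where the row before left it; what a row does not reach is not made up. A row lasts 1/12 s, in which the tool goes at most 41.7 mm and 7.16 degrees, less where a joint would pass 70% of its speed; a pose out of reach is approached as far as the arm can. A call with a number of a shift or a turn outside -1 to 1 is refused whole. A call with a gripper value outside its range is refused whole. The fingers move at their own pace and stop on an object; "force" is the grip in N (left out, the last holds). Time passes only in rows, so rows that do not move let the fingers close. It gives the time, the measured TCP pose, the force, the opening and the grip force at its end, in the units of the state.
- manip.get_state(): the state, without advancing time (a new reading comes with each control period).
- manip.get_image(name): name is "scene" or "side" or "wrist"; returns the picture (420x560x3 uint8, red, green, blue); there is no depth.
- manip.camera_params(name): a dict with "fx", "fy", "cx", "cy" (pixels), "view" (4x4, takes a point from world to camera coordinates); the wrist camera has in their place "hand_eye" (4x4, takes a point from camera to tool coordinates, whose origin is the TCP and whose axes are the flange's). Camera axes: x right, y down, z forward; pixel columns grow to the right and rows downward; lengths in m; the calibration is good to about 2 mm. The wrist camera is an equidistant fisheye: a pixel r from the principal point sees the ray r / f radians off the axis. A picture is of the moment at which its call begins: read the wrist's pose just before it. camera_params takes no time and is no camera call.
- manip.sign_off(): hands the job in; it is judged then, once.
The state is a dict: "clock": time; "qpos": joint angles; "qd": joint speeds; "effort": joint torques, N m; "position": TCP position; "ee_rot": TCP orientation; "contact_force": force on the tool from outside, world axes, zero at the start; "moment": the same for the moment, N m; "width": finger opening in m; "gripper_force": force on a finger pad.
Only numpy, scipy, OpenCV 4.12 (cv2) and the standard library are available. Lean on these libraries where they do the work, as an engineer would, in place of code of your own. Each camera call takes 0.05 s, during which the arm holds its last target. There are 200 camera calls.

### The job

Put the smaller of the two round lens boxes away in the drop-front dry cabinet: press the sprung push-button on its sloping brow fully in so that the catch lets the flap spring ajar, swing the flap down to its stop by its bar, lay the box in the bucket behind the flap, and push the flap back up until the catch snaps and holds it shut. Press the button home gently, without forcing it against its stop, do not drop the box from a height, and leave the larger lens box where it is.

Things in the scene. Friction and masses are not known exactly. Their poses are not given: they have to be found in the camera images.
- dry_cabinet: light grey sheet-metal cabinet, fixed, 140 deep (x) x 210 wide (y) x 164 high (z) mm; origin at the centre of its underside, x from its front into it, z up; front plane at x = -70 mm. Lower front: the flap. Above it a brow slopes back at 30 degrees, from x -70, z 135 to x -22, z 164 mm, with the push-button in its middle; the flat disc at its +y side is a hygrometer, no button
- catch (a joint): travel of the sprung catch behind the push-button, in m: 0 = up, holding the flap; 0.013 = at its stop; it frees the flap near the end of its stroke. The push-button moves it (4 N at first, 8 N at the stop) after a slack of 0 to 5 mm that differs from cabinet to cabinet and must be felt (1 to 2 N). Also pushed in for a moment by the flap's striker just before it snaps shut
- plunger: push-button: a steel plunger 20 mm in diameter that stands 31 mm out of the brow, in a bezel 33 mm wide and 8 mm high; origin at the centre of its flat end. z axis: out along the plunger (30 degrees from vertical, leaning to the cabinet's front), so press along -z; x axis up the brow, y axis the cabinet's y. Comes out again by itself; its stroke is 13 to 19 mm with the slack
- flap (a joint): angle of the flap in rad: 0 = shut, held by the catch (gives to -0.03 when pushed home), about 0.26 = sprung ajar, 0.7 = down at its stop. A stiff hinge: stays where it is left. Two sprung pins and then the catch resist the last 0.2 rad of shutting, with about 10 N in all at the bar
- flap_hinge (a point): middle of the flap's hinge line (along the cabinet's y), 30 mm above the bench, 6 mm behind the front plane; turns with the flap. Shut, its axes are the cabinet's; opening, the flap's top turns towards -x and down. In this frame the panel is 196 mm wide, x -6 to -1 mm, z 1 to 99 mm
- flap_bar (a point): middle of the flap's bar handle, a steel rod 9 mm in diameter, 100 mm long along y, 35 mm in front of the panel's face and 84 mm from the hinge line along the panel; 30 mm free between rod and panel; the panel is bare for 40 mm at each side of it; axes of the flap
- bucket_floor (a point): middle of the inner floor of the bucket behind the flap, 160 (y) x 66 (x) mm; axes of the flap: x from the panel to the bucket's back, z off the floor. Panel 92 mm high over the floor, sides 65, back 31. A wire striker, 26 mm wide, stands 23 mm off the panel in mid width, 78 mm over the floor: put the box in at y +-45 mm. Flap down: floor slopes 40 degrees, mouth 58 mm wide from above
- lens_box_small: the lens box to put away: round press-lid box, off-white plastic, 34 mm in diameter and 16 high, about 22 g, flat on the bench; origin at the centre of its underside, z up
- lens_box_large: the other lens box, of the same make, 41 mm in diameter and 20 high: leave it; origin at the centre of its underside
Things that resemble listed ones, but are neither listed nor needed, are in the scene too. What is shaped like the lens_box_small but turquoise or yellow is not meant.

How it is judged:
By the outcome, as a careful person would: the job done as asked, in the order asked, and still so for the second after the job is handed in, with the robot touching nothing.
It also fails if it takes over 72 s, if anything falls off the work surface, if the arm or the gripper's body presses on something with over 40 N, if the wrist force passes 120 N, or if a joint passes its speed limit or range.

## Working session

There is one attempt and no reset: what is moved stays moved. The work goes in short steps, Python scripts to look and compute and a tool call to move; the robot and the scene stay as the last step left them, time stands still between calls to the robot, and variables do not carry over. Pictures are saved under pics/ and viewed, at most 10 in all, crops included, and the job is handed in when it is done.

Besides the shell and the picture viewer there is one more tool, called after "Call:" as a command line: name --argument value ..., lists and objects as JSON in quotes. carry_out: Moves the arm, as the interface text tells. Its arguments: {"type":"object","properties":{"linear":{"type":"array"},"angular":{"type":"array"},"hand":{"type":"array"},"force":{"type":"number"}},"required":["linear","angular","hand"]}

```bash
mkdir -p pics; cat > h.py <<'E'
import numpy as np, cv2
from rig import manip
from scipy.spatial.transform import Rotation as R
def grab(n,f):
    im=manip.get_image(n); cv2.imwrite('pics/'+f,im[...,::-1]); return im
def ray(n,u,v,st=None):
    p=manip.camera_params(n)
    if n=='wrist':
        st=st or manip.get_state()
        dx,dy=(u-p['cx'])/p['fx'],(v-p['cy'])/p['fy']; r=np.hypot(dx,dy)
        d=np.array([np.sin(r)*dx/max(r,1e-9),np.sin(r)*dy/max(r,1e-9),np.cos(r)])
        H=np.array(p['hand_eye']); q=st['ee_rot']; Rt=R.from_quat([q[1],q[2],q[3],q[0]]).as_matrix()
        return Rt@H[:3,3]+np.array(st['position']), Rt@H[:3,:3]@d
    V=np.array(p['view']); d=np.array([(u-p['cx'])/p['fx'],(v-p['cy'])/p['fy'],1])
    return -V[:3,:3].T@V[:3,3], V[:3,:3].T@d
def onz(n,u,v,z,st=None):
    o,d=ray(n,u,v,st); return o+d*(z-o[2])/d[2]
def tri(rays):
    A=0;b=0
    for o,d in rays:
        d=d/np.linalg.norm(d);P=np.eye(3)-np.outer(d,d);A=A+P;b=b+P@o
    x=np.linalg.solve(A,b)
    return x,[np.linalg.norm(np.cross(x-o,d/np.linalg.norm(d))) for o,d in rays]
def proj(n,X):
    p=manip.camera_params(n);V=np.array(p['view']);c=V[:3,:3]@X+V[:3,3]
    return np.array([p['fx']*c[0]/c[2]+p['cx'],p['fy']*c[1]/c[2]+p['cy']])
E
python3 - <<'E'
from h import *
s=manip.get_state();print(s)
a=grab('scene','s0.png');b=grab('side','d0.png');c=grab('wrist','w0.png')
for n in('scene','side','wrist'):
    p=manip.camera_params(n);print(n,{k:np.round(np.array(v),4).tolist() for k,v in p.items()})
E
```

```text
{'clock': 0.0, 'qpos': array([-1.20986992e-01,  2.76613180e-01,  1.50617296e+00,  2.02485464e-05,
        1.36070441e+00, -1.21012012e-01]), 'qd': array([ 0.00060097, -0.0028859 , -0.00099485,  0.00012979, -0.00163868,
        0.00068678]), 'effort': array([ 6.20495921e-04, -4.16768074e+01, -2.45808578e+01, -1.52056768e-04,
        1.11346930e-02,  1.69860516e-05]), 'position': array([5.74778278e-01, 3.28601759e-05, 4.03813173e-01]), 'ee_rot': array([-7.53198644e-04,  7.07099116e-01,  7.07113809e-01, -5.77313667e-04]), 'contact_force': array([-0.27104315,  0.04855353,  0.60248541]), 'moment': array([ 0.04072713,  0.03330559, -0.06704319]), 'gripper_force': 0.0, 'width': 0.08549130263125852}
scene {'fx': 425.4809, 'fy': 425.4809, 'cx': 277.9208, 'cy': 211.3814, 'view': [[0.5352, -0.8447, -0.0101, -0.237], [-0.5016, -0.3081, -0.8084, 0.3275], [0.6797, 0.4377, -0.5886, 0.5786], [0.0, 0.0, 0.0, 1.0]]}
side {'fx': 382.7414, 'fy': 382.7414, 'cx': 287.8213, 'cy': 209.0824, 'view': [[0.9956, 0.0932, 0.0062, -0.4805], [0.0814, -0.8336, -0.5464, 0.0248], [-0.0457, 0.5445, -0.8375, 0.981], [0.0, 0.0, 0.0, 1.0]]}
wrist {'fx': 325.1923, 'fy': 325.1923, 'cx': 272.3511, 'cy': 208.2935, 'hand_eye': [[-0.0003, -0.9574, -0.2888, 0.0734], [1.0, 0.0001, -0.0012, -0.0004], [0.0012, -0.2888, 0.9574, 0.0315], [0.0, 0.0, 0.0, 1.0]]}
```

View pics/s0.png

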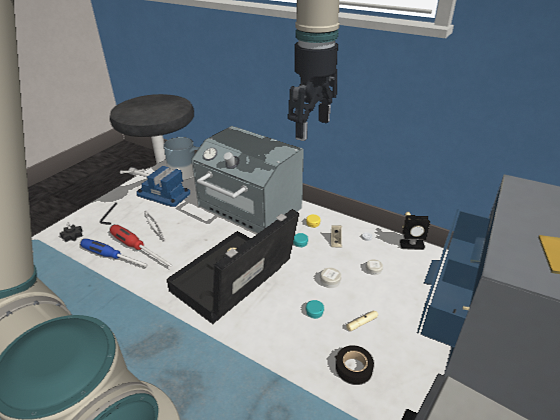

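View pics/d0.png

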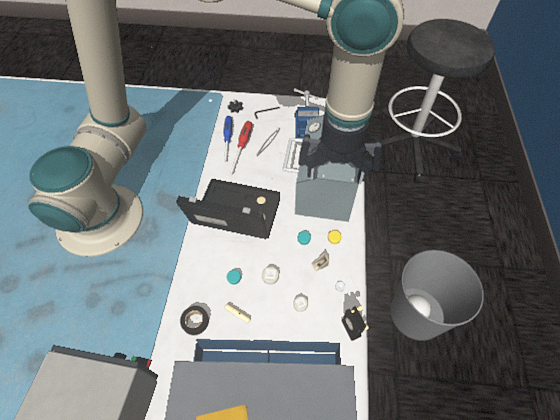

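View pics/w0.png

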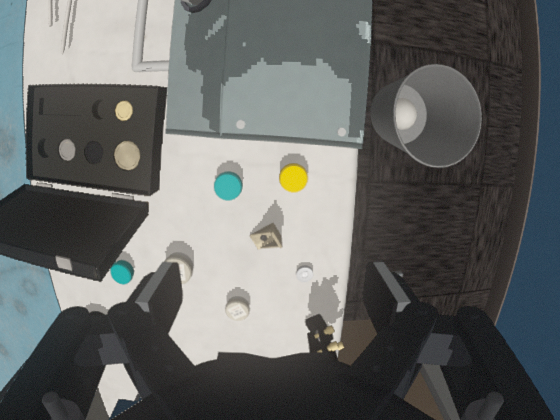

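Scene: cabinet at (245,175), with plunger (229,160), hygrometer (210,154) and bar (222,186). Could be taken for the small lens box:
- off-white discs at scene (330,277) and (374,267), wrist (178,268) and (237,307)
- turquoise discs (301,240) and (315,309)
- yellow disc (313,221)
- pale discs in the black case (232,253)
- small white knob (366,237)
- tape roll (355,365)

The choice is the smaller of the two off-white discs. I'll measure them and check in a crop.

```bash
python3 - <<'E'
from h import *
s=cv2.imread('pics/s0.png');d=cv2.imread('pics/d0.png');w=cv2.imread('pics/w0.png')
rs=lambda im,x,y,W,H,k:cv2.resize(im[y:y+H,x:x+W],None,fx=k,fy=k,interpolation=cv2.INTER_CUBIC)
a=rs(s,185,115,125,125,4)          #500x500
b=rs(s,305,240,100,60,3); c=rs(w,150,240,100,80,3); e=rs(d,250,260,75,60,3)[:, :]
out=np.zeros((600,800,3),np.uint8); out[:500,:500]=a; out[:180,500:800]=b; out[180:420,500:800]=c; out[420:600,500:725]=e
cv2.imwrite('pics/c0.png',out)
for n,im,seeds in(('scene',s,[(330,277),(374,267)]),('side',d,[(270,274),(300,302)])):
  for u,v in seeds: print(n,u,v,onz(n,u,v,.01).round(3))
for u,v in[(178,268),(237,307)]:print('wrist',onz('wrist',u,v,.01).round(3))
E
```

```text
scene 330 277 [ 0.452 -0.115  0.01 ]
scene 374 267 [ 0.523 -0.177  0.01 ]
side 270 274 [ 0.452 -0.114  0.01 ]
side 300 302 [ 0.526 -0.174  0.01 ]
wrist [ 0.452 -0.116  0.01 ]
wrist [ 0.526 -0.173  0.01 ]
```

View pics/c0.png

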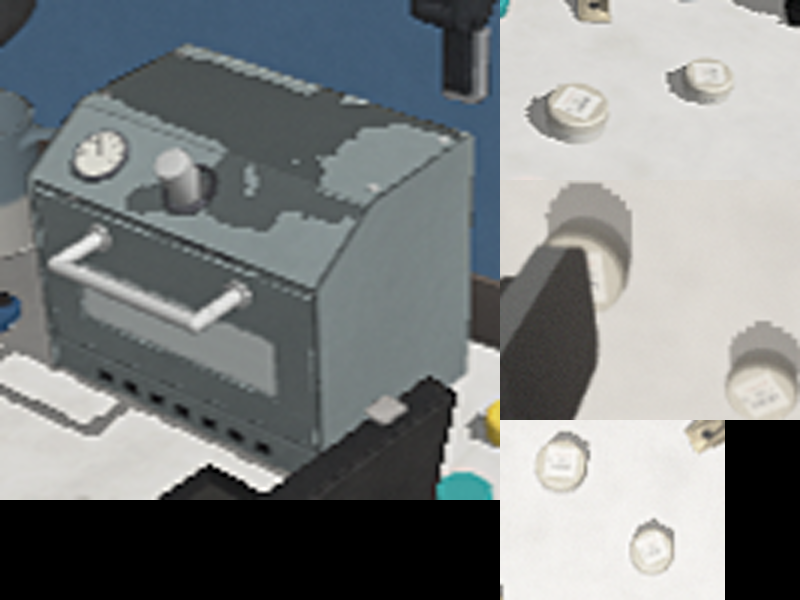

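The crop confirms the choice: the right-hand off-white box at scene (374,267) is clearly smaller than the one at (330,277). In the crop the cabinet shows plunger end (174,160), bar and brow corners clearly. Next I fit the cabinet pose from its corners.

```bash
python3 - <<'E'
from h import *
from scipy.optimize import least_squares
px=lambda u,v:np.array([185+(u+.5)/4-.5,115+(v+.5)/4-.5])
obs=[((-.07,.105,.135),px(35,181)),((-.07,-.105,.135),px(317,292)),((-.022,-.105,.164),px(372,199)),
((.07,-.105,.164),px(472,135)),((.07,.105,.164),px(184,46)),((-.022,.105,.164),px(86,97)),((-.0615,0,.1763),px(174,160))]
def W(c,p):
    x,y,a=p;return np.array([x+c[0]*np.cos(a)-c[1]*np.sin(a),y+c[0]*np.sin(a)+c[1]*np.cos(a),c[2]])
f=lambda p:np.concatenate([proj('scene',W(c,p))-o for c,o in obs])
r=least_squares(f,[.6,.1,0],loss='soft_l1');print(r.x,np.degrees(r.x[2]));print(r.fun.reshape(-1,2).round(1))
for c in [(-.0615,0,.1763),(-.046,0,.1495)]: print(W(c,r.x))
# side view check: project roof corners
for c in [(.07,-.105,.164),(-.07,-.105,.135),(-.022,-.105,.164)]: print('side',proj('side',W(c,r.x)).round(1))
E
```

```text
[ 0.56944433  0.16157182 -0.06903548] -3.9554414954882717
[[-2.2 -1.3]
 [ 0.8  0.2]
 [ 0.9  1.3]
 [ 0.7  0.1]
 [ 0.7 -1. ]
 [-1.4  0.2]
 [-1.1 -0.9]]
[0.50809082 0.16581413 0.1763    ]
[0.5235539  0.16474493 0.1495    ]
side [358.  183.4]
side [294.9 182.8]
side [316.6 177.8]
```

Call:
carry_out --linear '[[-0.0366, 0.0348, -0.0052], [-0.0366, 0.0348, -0.0052], [-0.0366, 0.0348, -0.0052], [-0.0366, 0.0348, -0.0052], [-0.0366, 0.0348, -0.0052], [-0.0366, 0.0348, -0.0052], [-0.0366, 0.0348, -0.0052], [-0.0366, 0.0348, -0.0052]]' --angular '[[-0.0226, -0.654, -0.0845], [-0.0226, -0.654, -0.0845], [-0.0226, -0.654, -0.0845], [-0.0226, -0.654, -0.0845], [-0.0226, -0.654, -0.0845], [-0.0226, -0.654, -0.0845], [-0.0226, -0.654, -0.0845], [-0.0226, -0.654, -0.0845]]' --hand '[0, 0, 0, 0, 0, 0, 0, 0]'

```text
clock: 0.82
position: [0.4273, 0.1397, 0.3836]
ee_rot: [0.153, 0.711, 0.672, 0.143]
contact_force: [0.1, 0.5, -0.9]
width: 0.0005
gripper_force: 0.0
```

Call:
carry_out --linear '[[-0.0366, 0.0348, -0.0052], [-0.0366, 0.0348, -0.0052], [0, 0, 0], [0, 0, 0], [0, 0, 0]]' --angular '[[-0.0226, -0.654, -0.0845], [-0.0226, -0.654, -0.0845], [0, 0, 0], [0, 0, 0], [0, 0, 0]]' --hand '[0, 0, 0, 0, 0]'

```text
clock: 1.23
position: [0.3923, 0.1741, 0.379]
ee_rot: [0.189, 0.706, 0.659, 0.177]
contact_force: [-0.0, 0.2, -0.2]
width: 0.0003
gripper_force: 0.0
```

```bash
cat >> h.py <<'E'
def Rt(s): q=s['ee_rot']; return R.from_quat([q[1],q[2],q[3],q[0]]).as_matrix()
def wproj(X,s):
    p=manip.camera_params('wrist');H=np.linalg.inv(np.array(p['hand_eye']));c=H[:3,:3]@(Rt(s).T@(np.array(X)-s['position']))+H[:3,3]
    r=np.arctan2(np.hypot(c[0],c[1]),c[2]);k=r/max(np.hypot(c[0],c[1]),1e-9)
    return np.array([p['cx']+p['fx']*c[0]*k,p['cy']+p['fy']*c[1]*k])
def W(c,p):
    x,y,a=p;return np.array([x+c[0]*np.cos(a)-c[1]*np.sin(a),y+c[0]*np.sin(a)+c[1]*np.cos(a),c[2]])
E
python3 - <<'E'
from h import *
s=manip.get_state();np.save('st1.npy',s,allow_pickle=True)
grab('wrist','w1.png')
print(s['clock'],s['position'],Rt(s).round(3).tolist(),s['contact_force'],s['width'])
P=[.5694,.1616,-.069]
for c in [(-.0615,0,.1763),(-.07,.105,.135),(-.07,-.105,.135),(-.022,-.105,.164),(-.022,.105,.164),(.07,-.105,.164)]:print(c,wproj(W(c,P),s).round(0))
E
```

```text
1.2333 [0.39227797 0.17406883 0.37898312] [[0.068, 0.864, 0.499], [0.998, -0.059, -0.034], [-0.0, 0.5, -0.866]] [-0.02821127  0.24977286 -0.24459289] 0.0002670973430740665
(-0.0615, 0, 0.1763) [273. 227.]
(-0.07, 0.105, 0.135) [233.  70.]
(-0.07, -0.105, 0.135) [241. 325.]
(-0.022, -0.105, 0.164) [304. 326.]
(-0.022, 0.105, 0.164) [313.  70.]
(0.07, -0.105, 0.164) [376. 295.]
```

View pics/w1.png

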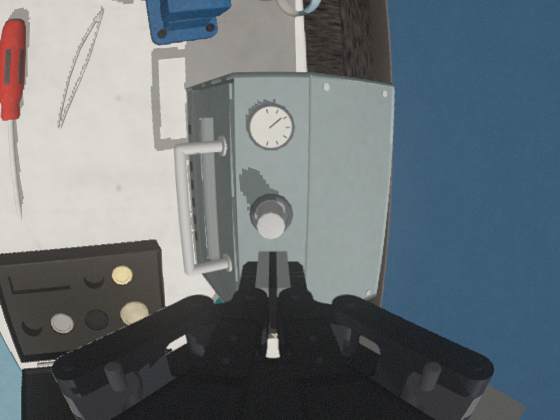

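Wrist view: plunger end at (270,226), hygrometer (270,126), bar ends (181,148) and (188,270), roof corners (309,75) and (393,88). I'll refine the pose with both views.

```bash
python3 - <<'E'
from h import *
from scipy.optimize import least_squares
s=np.load('st1.npy',allow_pickle=True).item()
px=lambda u,v:np.array([185+(u+.5)/4-.5,115+(v+.5)/4-.5])
obs=[((-.07,.105,.135),px(35,181)),((-.07,-.105,.135),px(317,292)),((-.022,-.105,.164),px(372,199)),
((.07,-.105,.164),px(472,135)),((.07,.105,.164),px(184,46)),((-.022,.105,.164),px(86,97)),((-.0615,0,.1763),px(174,160))]
ow=[((-.0615,0,.1763),(270,226)),((-.07,.105,.135),(235,75)),((-.022,.105,.164),(309,75)),((.07,.105,.164),(393,88)),((-.105,.05,.114),(181,148)),((-.105,-.05,.114),(188,270))]
f=lambda p:np.concatenate([proj('scene',W(c,p))-o for c,o in obs]+[wproj(W(c,p),s)-o for c,o in ow])
r=least_squares(f,[.57,.16,-.07],loss='soft_l1');print(r.x);print(r.fun.reshape(-1,2).round(1).tolist())
print('plunger',W((-.0615,0,.1763),r.x))
x,e=tri([ray('scene',*px(174,160)),ray('wrist',270,226,s)]);print('tri plunger',x,e)
tip=s['position']+Rt(s)[:,2]*.173;print('tip',tip)
# box: triangulate underside/top centre from masks (light round blobs)
for n,f,seed in(('scene','s0',(374,267)),('side','d0',(300,302))):
    im=cv2.imread(f'pics/{f}.png')[seed[1]-16:seed[1]+17,seed[0]-20:seed[0]+21]
    print(n);print(im[...,0][16,::2],im[...,0][::2,20])
E
```

```text
[ 0.56833185  0.15892455 -0.08718519]
[[-1.4, -1.3], [0.5, 1.1], [1.0, 2.1], [1.5, 1.1], [2.2, -0.7], [-0.4, 0.3], [-0.9, -0.5], [1.4, 3.1], [-0.6, -2.6], [4.7, -1.4], [2.7, -0.6], [-1.2, 0.5], [-0.5, 0.7]]
plunger [0.50706544 0.16427965 0.1763    ]
tri plunger [0.50888631 0.16465455 0.17328664] [np.float64(0.0010454937051195918), np.float64(0.001045493705119556)]
tip [0.47857676 0.16814258 0.2291619 ]
scene
[215 214 216 180 123 128  91 134 196 201 192 210 215 192 206 217 214 214
 215 217 215] [214 214 216 218 192 222 204 220 192 199 152 156 214 217 216 213 213]
side
[235 234 237 239 234 237 247 193 238 240 222 227 242 206 228 237 237 238
 238 238 236] [235 237 239 232 152 164 230 235 222 213 246 214 213 236 237 238 240]
```

Call:
carry_out --linear '[[0.012, -0.0016, -0.0217], [0.012, -0.0016, -0.0217], [0.012, -0.0016, -0.0217], [0.012, -0.0016, -0.0217], [0, 0, 0], [0, 0, 0]]' --angular '[[0, 0, 0], [0, 0, 0], [0, 0, 0], [0, 0, 0], [0, 0, 0], [0, 0, 0]]' --hand '[0, 0, 0, 0, 0, 0]'

```text
clock: 1.78
position: [0.417, 0.1699, 0.3349]
ee_rot: [0.189, 0.707, 0.658, 0.176]
contact_force: [0.2, 0.1, -0.7]
width: -0.0001
gripper_force: 0.0
```

Call:
carry_out --linear '[[0.0015, -0.0001, -0.0026], [0.0015, -0.0001, -0.0026], [0.0015, -0.0001, -0.0026], [0.0015, -0.0001, -0.0026]]' --angular '[[0, 0, 0], [0, 0, 0], [0, 0, 0], [0, 0, 0]]' --hand '[0, 0, 0, 0]'

```text
clock: 2.12
position: [0.4191, 0.1706, 0.3306]
ee_rot: [0.189, 0.706, 0.659, 0.177]
contact_force: [-1.1, 0.2, 0.7]
width: -0.0002
gripper_force: 0.0
```

Call:
carry_out --linear '[[0.0015, -0.0001, -0.0026], [0.0015, -0.0001, -0.0026], [0.0015, -0.0001, -0.0026], [0.0015, -0.0001, -0.0026]]' --angular '[[0, 0, 0], [0, 0, 0], [0, 0, 0], [0, 0, 0]]' --hand '[0, 0, 0, 0]'

```text
clock: 2.45
position: [0.422, 0.1705, 0.3249]
ee_rot: [0.189, 0.706, 0.659, 0.177]
contact_force: [-0.1, 0.1, 0.0]
width: 0.0
gripper_force: 0.0
```

Call:
carry_out --linear '[[0.0015, -0.0001, -0.0026], [0.0015, -0.0001, -0.0026], [0, 0, 0]]' --angular '[[0, 0, 0], [0, 0, 0], [0, 0, 0]]' --hand '[0, 0, 0]'

```text
clock: 2.7
position: [0.4236, 0.1703, 0.3221]
ee_rot: [0.189, 0.706, 0.659, 0.176]
contact_force: [0.3, 0.1, 1.7]
width: 0.0
gripper_force: 0.4
```

Call:
carry_out --linear '[[0.0015, -0.0001, -0.0026], [0.0015, -0.0001, -0.0026], [0, 0, 0]]' --angular '[[0, 0, 0], [0, 0, 0], [0, 0, 0]]' --hand '[0, 0, 0]'

```text
clock: 2.95
position: [0.4249, 0.1702, 0.3199]
ee_rot: [0.189, 0.706, 0.659, 0.177]
contact_force: [-4.2, 1.1, 3.7]
width: 0.0002
gripper_force: 2.7
```

Call:
carry_out --linear '[[0.0015, -0.0001, -0.0026], [0.0015, -0.0001, -0.0026], [0, 0, 0]]' --angular '[[0, 0, 0], [0, 0, 0], [0, 0, 0]]' --hand '[0, 0, 0]'

```text
clock: 3.2
position: [0.4264, 0.1701, 0.3174]
ee_rot: [0.189, 0.706, 0.659, 0.177]
contact_force: [-5.2, -0.3, 5.8]
width: -0.0002
gripper_force: 3.4
```

Call:
carry_out --linear '[[0.0015, -0.0001, -0.0026], [0.0015, -0.0001, -0.0026], [0, 0, 0]]' --angular '[[0, 0, 0], [0, 0, 0], [0, 0, 0]]' --hand '[0, 0, 0]'

```text
clock: 3.45
position: [0.4278, 0.17, 0.3149]
ee_rot: [0.189, 0.706, 0.659, 0.177]
contact_force: [-5.3, 0.2, 5.6]
width: -0.0001
gripper_force: 4.0
```

Call:
carry_out --linear '[[0.0015, -0.0001, -0.0026], [0.0015, -0.0001, -0.0026], [0, 0, 0]]' --angular '[[0, 0, 0], [0, 0, 0], [0, 0, 0]]' --hand '[0, 0, 0]'

```text
clock: 3.7
position: [0.4293, 0.1699, 0.3122]
ee_rot: [0.189, 0.706, 0.659, 0.177]
contact_force: [-5.5, -0.5, 5.9]
width: -0.0002
gripper_force: 4.0
```

Call:
carry_out --linear '[[0.001, -0.0001, -0.0017], [0.001, -0.0001, -0.0017], [0, 0, 0]]' --angular '[[0, 0, 0], [0, 0, 0], [0, 0, 0]]' --hand '[0, 0, 0]'

```text
clock: 3.95
position: [0.4303, 0.1698, 0.3106]
ee_rot: [0.189, 0.706, 0.659, 0.177]
contact_force: [-5.0, 0.9, 6.8]
width: 0.0001
gripper_force: 4.3
```

```bash
python3 - <<'E'
from h import *
s=manip.get_state();print(s['contact_force'],-s['contact_force']@Rt(s)[:,2],s['position'])
a=manip.get_image('scene');b=cv2.imread('pics/s0.png')[...,::-1]
d=np.abs(a.astype(int)-b).sum(2)[165:235,190:265]>60;print(d.sum())
E
```

```text
[-5.00148007  0.94187121  6.76038888] 8.382137791069683 [0.43026918 0.16983961 0.31058874]
2237
```

Call:
carry_out --linear '[[0.001, -0.0001, -0.0017], [0, 0, 0]]' --angular '[[0, 0, 0], [0, 0, 0]]' --hand '[0, 0]'

```text
clock: 4.17
position: [0.4307, 0.1698, 0.3098]
ee_rot: [0.189, 0.706, 0.659, 0.177]
contact_force: [-5.8, 0.8, 7.3]
width: 0.0001
gripper_force: 4.5
```

Call:
carry_out --linear '[[0.001, -0.0001, -0.0017], [0, 0, 0]]' --angular '[[0, 0, 0], [0, 0, 0]]' --hand '[0, 0]'

```text
clock: 4.33
position: [0.431, 0.1698, 0.3092]
ee_rot: [0.189, 0.706, 0.659, 0.177]
contact_force: [-9.1, 1.0, 10.1]
width: 0.0002
gripper_force: 7.1
```

```bash
python3 - <<'E'
from h import *
s=manip.get_state();print(s['contact_force'],-s['contact_force']@Rt(s)[:,2],s['position'])
np.save('st2.npy',s,allow_pickle=True)
a=grab('scene','s2.png');w=grab('wrist','w2.png')
out=np.hstack([cv2.resize(a[100:250,160:310],(400,400)),cv2.resize(w[60:310,120:370],(400,400))])
cv2.imwrite('pics/c2.png',out[...,::-1])
E
```

```text
[-9.13496221  0.9545695  10.12402317] 13.358617668772876 [0.43103759 0.16975318 0.30923638]
```

View pics/c2.png

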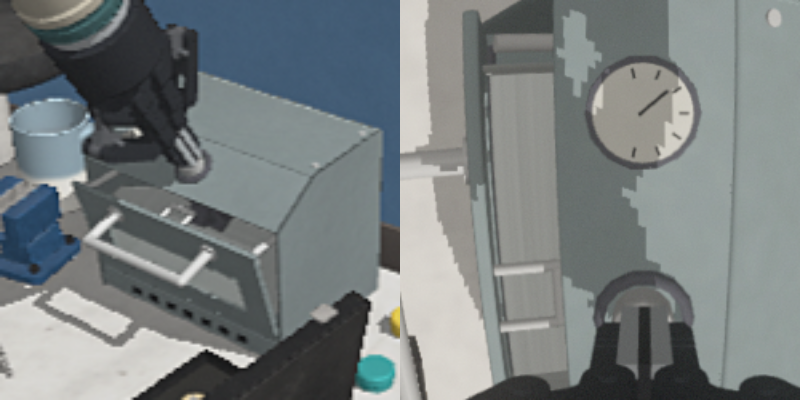

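The crop shows the flap ajar (bucket and wire visible), bar ends at scene (194,190) and (229,204). The button is at its stop with about 13 N. I'll work out the bar position and the moves.

```bash
cat >> h.py <<'E'
P=[.569,.1595,-.082]
def F(c,th): # flap-frame point -> world
    x,y,z=c; return W((-.064+x*np.cos(th)-z*np.sin(th), y, .03+z*np.cos(th)+x*np.sin(th)),P)
BAR=(-.041,0,.084)
E
python3 - <<'E'
from h import *
for th in(.2,.26,.32):
    for y in(.05,-.05): print(th,proj('scene',F((-.041,y,.084),th)).round(1),F((-.041,y,.084),th).round(4))
s=manip.get_state()
Rd=R.from_euler('z',P[2])*R.from_euler('y',-np.pi/6)
z=Rd.apply([0,0,-1]);print('toolz des',z, 'turn',(Rd.as_matrix()@np.array([[0,1,0],[1,0,0],[0,0,-1]])@Rt(s).T).round(4).tolist())
for th in(.26,.37,.48,.59,.7,0,-.03):
    b=F(BAR,th);print(th,b.round(4),'TCP',(b-z*.155).round(4))
E
```

```text
0.2 [194.3 187.7] [0.4526 0.2192 0.1042]
0.2 [228.6 203.3] [0.4444 0.1196 0.1042]
0.26 [193.1 189.9] [0.4483 0.2196 0.1006]
0.26 [227.2 205.7] [0.4401 0.1199 0.1006]
0.32 [191.9 192.2] [0.4442 0.2199 0.0968]
0.32 [226.  208.2] [0.436  0.1203 0.0968]
toolz des [ 0.49831994 -0.04095407 -0.8660254 ] turn [[0.9999, 0.0126, 0.0006], [-0.0126, 0.9999, 0.0004], [-0.0006, -0.0005, 1.0]]
0.26 [0.4442 0.1698 0.1006] TCP [0.367  0.1761 0.2349]
0.37 [0.4368 0.1704 0.0935] TCP [0.3596 0.1767 0.2277]
0.48 [0.4303 0.1709 0.0856] TCP [0.3531 0.1772 0.2198]
0.59 [0.4247 0.1714 0.077 ] TCP [0.3474 0.1777 0.2112]
0.7 [0.42   0.1717 0.0678] TCP [0.3428 0.1781 0.2021]
0 [0.4644 0.1681 0.114 ] TCP [0.3871 0.1744 0.2482]
-0.03 [0.4669 0.1679 0.1152] TCP [0.3896 0.1742 0.2494]
```

Call:
carry_out --linear '[[-0.02, 0.0014, 0.0345], [-0.02, 0.0014, 0.0345], [-0.0294, 0.003, -0.0228], [-0.0294, 0.003, -0.0228], [-0.0294, 0.003, -0.0228], [-0.0294, 0.003, -0.0228], [-0.0294, 0.003, -0.0228], [0, 0, 0]]' --angular '[[0, 0, 0], [0, 0, 0], [0, 0, -0.0315], [0, 0, -0.0315], [0, 0, -0.0315], [0, 0, -0.0315], [0, 0, -0.0315], [0, 0, 0]]' --hand '[0, 0, 0.24, 0.24, 0.24, 0.24, 0.24, 0.24]'

```text
clock: 5.1
position: [0.3347, 0.1777, 0.2834]
ee_rot: [0.189, 0.71, 0.656, 0.172]
contact_force: [-1.7, -0.8, -0.6]
width: 0.0206
gripper_force: 0.0
```

Call:
carry_out --linear '[[0, 0, 0], [0, 0, 0], [0.0108, -0.0009, -0.0188]]' --angular '[[0, 0, 0], [0, 0, 0], [0, 0, 0]]' --hand '[0.24, 0.24, 0.24]'

```text
clock: 5.35
position: [0.3451, 0.1788, 0.2788]
ee_rot: [0.191, 0.71, 0.654, 0.178]
contact_force: [0.4, 0.4, 0.5]
width: 0.0204
gripper_force: 0.0
```

```bash
python3 - <<'E'
from h import *
s=manip.get_state();print(s['contact_force'],s['position'],s['width'])
w=grab('wrist','w3.png');a=grab('scene','s3.png')
out=np.hstack([cv2.resize(a[100:250,160:310],(400,400)),cv2.resize(w[100:350,120:370],(400,400))])
cv2.imwrite('pics/c3.png',out[...,::-1])
b=F(BAR,.25);d=b-s['position'];M=Rt(s);print('bar in tool',M.T@d)
E
```

```text
[0.37417083 0.36286179 0.50402652] [0.34507528 0.1788221  0.27881831] 0.020383701818316217
bar in tool [-0.00153802 -0.00305428  0.20388962]
```

View pics/c3.png

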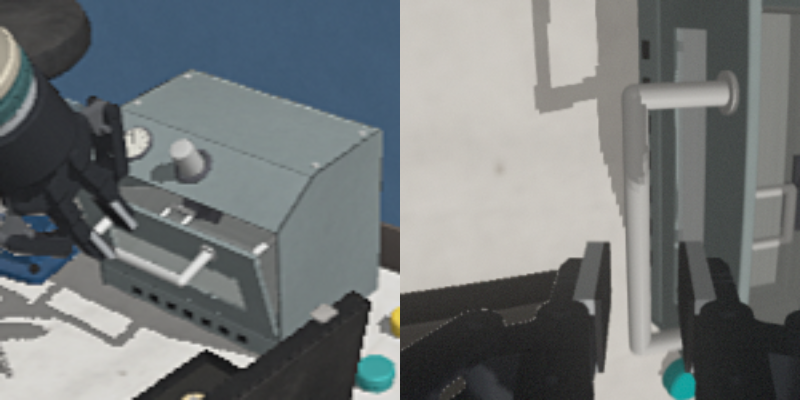

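The crop shows the bar between the open fingers, nearly centred (638 against 643 in the crop). I advance onto it.

Call:
carry_out --linear '[[0.0084, -0.0007, -0.0159], [0.0084, -0.0007, -0.0159], [0.0084, -0.0007, -0.0159], [0.0084, -0.0007, -0.0159], [0.0084, -0.0007, -0.0159], [0.0084, -0.0007, -0.0159], [0, 0, 0], [0, 0, 0]]' --angular '[[0, 0, 0], [0, 0, 0], [0, 0, 0], [0, 0, 0], [0, 0, 0], [0, 0, 0], [0, 0, 0], [0, 0, 0]]' --hand '[0.24, 0.24, 0.24, 0.24, 0.24, 0.24, 0.16, 0.16]'

```text
clock: 6.12
position: [0.3694, 0.176, 0.2292]
ee_rot: [0.191, 0.71, 0.654, 0.175]
contact_force: [0.4, 0.9, -0.5]
width: 0.0138
gripper_force: 0.0
```

Call:
carry_out --linear '[[-0.0074, 0.0006, -0.0072], [-0.0074, 0.0006, -0.0072], [-0.0065, 0.0005, -0.0079], [-0.0065, 0.0005, -0.0079]]' --angular '[[0, 0, 0], [0, 0, 0], [0, 0, 0], [0, 0, 0]]' --hand '[0.16, 0.16, 0.16, 0.16]'

```text
clock: 6.45
position: [0.3554, 0.1774, 0.2149]
ee_rot: [0.191, 0.71, 0.654, 0.177]
contact_force: [-0.5, -0.4, 0.9]
width: 0.0138
gripper_force: 0.4
```

Call:
carry_out --linear '[[-0.0057, 0.0005, -0.0086], [-0.0057, 0.0005, -0.0086], [-0.0046, 0.0004, -0.0091], [-0.0046, 0.0004, -0.0091], [0, 0, 0]]' --angular '[[0, 0, 0], [0, 0, 0], [0, 0, 0], [0, 0, 0], [0, 0, 0]]' --hand '[0.16, 0.16, 0.16, 0.16, 0.16]'

```text
clock: 6.87
position: [0.3456, 0.1786, 0.1999]
ee_rot: [0.189, 0.71, 0.655, 0.174]
contact_force: [0.7, 0.1, 0.6]
width: 0.0137
gripper_force: 0.0
```

Call:
carry_out --linear '[[-0.004, 0.0003, -0.005], [-0.004, 0.0003, -0.005], [0, 0, 0]]' --angular '[[0, 0, 0], [0, 0, 0], [0, 0, 0]]' --hand '[0.16, 0.16, 0.16]'

```text
clock: 7.12
position: [0.3439, 0.1795, 0.199]
ee_rot: [0.189, 0.711, 0.655, 0.173]
contact_force: [4.0, -1.8, 1.2]
width: 0.0136
gripper_force: 2.3
```

```bash
python3 - <<'E'
from h import *
s=manip.get_state();print(s['clock'],s['contact_force'],s['position'],s['width'],s['gripper_force'])
for th in(.5,.6,.7):print(th,Rt(s).T@(F(BAR,th)-s['position']))
E
```

```text
7.1167 [ 3.9752775  -1.80686862  1.2262617 ] [0.34390567 0.17950151 0.19895793] 0.013590889007572417 2.2614379227161407
0.5 [-0.00132983  0.01757429  0.14227291]
0.6 [-0.0013189   0.00931285  0.14663706]
0.7 [-0.00130728  0.00152838  0.15180418]
```

Call:
carry_out --linear '[[0, 0, 0], [-0.001, 0, -0.0015], [0, 0, 0]]' --angular '[[0, 0, 0], [0, 0, 0], [0, 0, 0]]' --hand '[0.16, 0.16, 0.16]'

```text
clock: 7.37
position: [0.3439, 0.1796, 0.1989]
ee_rot: [0.189, 0.711, 0.655, 0.173]
contact_force: [5.4, -1.4, 4.3]
width: 0.0137
gripper_force: 3.5
```

```bash
python3 - <<'E'
from h import *
s=manip.get_state();print(s['clock'],s['contact_force'],s['position'],s['width'],s['gripper_force'])
a=grab('scene','s4.png');cv2.imwrite('pics/c4.png',cv2.resize(a[110:260,150:310],(640,600))[...,::-1])
for th in(.6,.7):
  for y in(.05,-.05):print(th,((proj('scene',F((-.041,y,.084),th))-[150,110])*4).round(0))
E
```

```text
7.3667 [ 5.36036827 -1.43270551  4.30371989] [0.34385038 0.17956866 0.19886136] 0.013660081676881956 3.5400981456041336
0.6 [151. 374.]
0.6 [286. 440.]
0.7 [147. 390.]
0.7 [282. 457.]
```

View pics/c4.png

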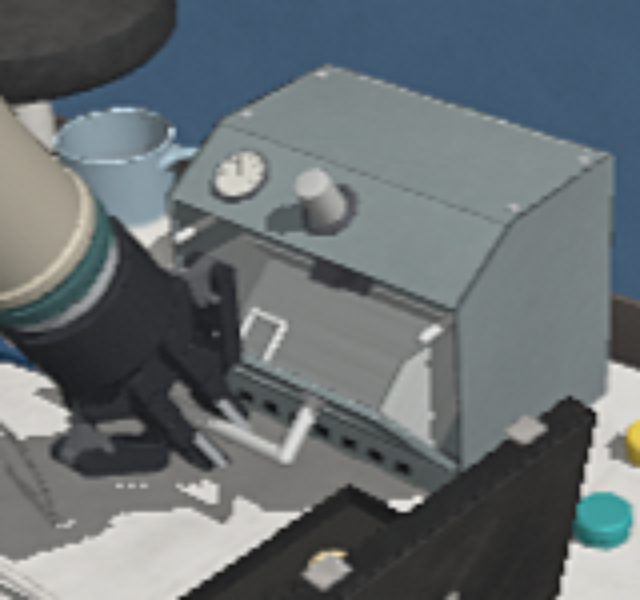

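Bar end at (287,460) in the crop matches θ = 0.7, with the flap down and the bucket and wire visible. I back off and go above the small box.

Call:
carry_out --linear '[[-0.0207, 0.002, 0.0444], [-0.0207, 0.002, 0.0444], [-0.0207, 0.002, 0.0444], [0, 0, 0]]' --angular '[[0, 0, 0], [0, 0, 0], [0, 0, 0], [0, 0, 0]]' --hand '[0.2, 0.2, 0.2, 0.2]'

```text
clock: 7.75
position: [0.3131, 0.1823, 0.2618]
ee_rot: [0.189, 0.711, 0.654, 0.175]
contact_force: [0.3, -0.7, 0.0]
width: 0.0173
gripper_force: 0.0
```

Call:
carry_out --linear '[[0, -0.0286, 0.0286], [0, -0.0286, 0.0286], [0, -0.0286, 0.0286], [0, -0.0286, 0.0286], [0, -0.0286, 0.0286], [0, -0.0286, 0.0286], [0, -0.0286, 0.0286]]' --angular '[[0.0766, 0.932, 0], [0.0766, 0.932, 0], [0.0766, 0.932, 0], [0.0766, 0.932, 0], [0.0766, 0.932, 0], [0.0766, 0.932, 0], [0.0766, 0.932, 0]]' --hand '[0.6, 0.6, 0.6, 0.6, 0.6, 0.6, 0.6]'

```text
clock: 8.33
position: [0.3146, 0.0893, 0.3485]
ee_rot: [0.023, 0.737, 0.676, 0.01]
contact_force: [1.0, -0.7, -0.4]
width: 0.0516
gripper_force: 0.0
```

Call:
carry_out --linear '[[0.0217, -0.0256, 0], [0.0217, -0.0256, 0], [0.0217, -0.0256, 0], [0.0217, -0.0256, 0], [0.0217, -0.0256, 0], [0.0217, -0.0256, 0], [0.0217, -0.0256, 0], [0.0217, -0.0256, 0]]' --angular '[[0, 0, 0.982], [0, 0, 0.982], [0, 0, 0.982], [0, 0, 0.982], [0, 0, 0.982], [0, 0, 0.982], [0, 0, 0.982], [0, 0, 0.982]]' --hand '[0.6, 0.6, 0.6, 0.6, 0.6, 0.6, 0.6, 0.6]'

```text
clock: 9.0
position: [0.402, -0.0131, 0.3472]
ee_rot: [0.018, 0.49, 0.871, 0.017]
contact_force: [1.5, 0.7, 0.4]
width: 0.0513
gripper_force: 0.0
```

Call:
carry_out --linear '[[0.0217, -0.0256, 0], [0.0217, -0.0256, 0], [0.0217, -0.0256, 0], [0.0217, -0.0256, 0], [0.0217, -0.0256, 0], [0.0217, -0.0256, 0], [0.0217, -0.0256, 0], [0.0217, -0.0256, 0]]' --angular '[[0, 0, 0.982], [0, 0, 0.982], [0, 0, 0.982], [0, 0, 0.982], [0, 0, 0.982], [0, 0, 0.982], [0, 0, 0.982], [0, 0, 0.982]]' --hand '[0.6, 0.6, 0.6, 0.6, 0.6, 0.6, 0.6, 0.6]'

```text
clock: 9.67
position: [0.4888, -0.1155, 0.3469]
ee_rot: [0.011, 0.197, 0.98, 0.023]
contact_force: [0.0, -0.7, -0.2]
width: 0.0512
gripper_force: 0.0
```

Call:
carry_out --linear '[[0.0217, -0.0256, 0], [0.0217, -0.0256, 0], [0.0217, -0.0256, 0], [0.0217, -0.0256, 0], [0, 0, 0], [0, 0, 0]]' --angular '[[0, 0, 0.982], [0, 0, 0.982], [0, 0, 0.982], [0, 0, 0.982], [0, 0, 0], [0, 0, 0]]' --hand '[0.6, 0.6, 0.6, 0.6, 0.6, 0.6]'

```text
clock: 10.17
position: [0.532, -0.1662, 0.3468]
ee_rot: [0.007, 0.044, 0.999, 0.025]
contact_force: [-0.3, -0.3, 1.2]
width: 0.0515
gripper_force: 0.0
```

```bash
python3 - <<'E'
from h import *
s=manip.get_state();print(s['clock'],s['contact_force'],s['position'],s['width'],s['qpos'].round(2),Rt(s).round(3).tolist())
w=grab('wrist','w5.png');np.save('st5.npy',s,allow_pickle=True)
print(wproj([.526,-.174,.016],s),wproj([.526,-.174,.0],s))
cv2.imwrite('pics/c5.png',cv2.resize(w,(800,600),interpolation=cv2.INTER_CUBIC)[...,::-1])
E
```

```text
10.1667 [-0.32276924 -0.26685662  1.17542731] [ 0.53195618 -0.16617875  0.34681654] 0.05150105068758429 [-0.45  0.29  1.64  0.06  1.22 -1.95] [[-0.996, 0.088, 0.017], [0.089, 0.995, 0.05], [-0.012, 0.051, -0.999]]
[245.87733294 182.95804332] [246.34232188 179.34715444]
```

View pics/c5.png

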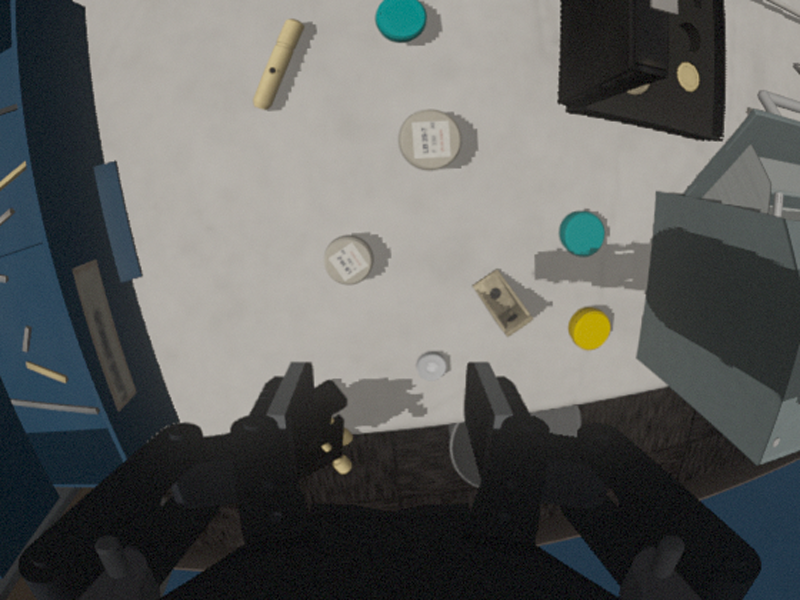

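The small box (off-white, label "35"-like) is at view pixel (348,259), i.e. wrist (243.6,181). The large one at (430,140) is undisturbed.

```bash
python3 - <<'E'
from h import *
s=np.load('st5.npy',allow_pickle=True).item()
x,e=tri([ray('wrist',243.6,181.2,s),ray('scene',375,264.9),ray('side',300.5,301.8)]);print('top centre',x,e)
x,e=tri([ray('scene',375,264.9),ray('side',300.5,301.8)]);print(x,e)
x,e=tri([ray('wrist',243.6,181.2,s),ray('scene',375,264.9)]);print(x,e)
print([onz(n,u,v,.016,s if n=='wrist' else None).round(4) for n,u,v in(('wrist',243.6,181.2),('scene',375,264.9),('side',300.5,301.8))])
Rd=(R.from_euler('z',P[2])).as_matrix()@np.diag([-1,1,-1.])
print('turn/.08',R.from_matrix(Rd@Rt(s).T).as_rotvec()/.08)
E
```

```text
top centre [ 0.52597836 -0.17606588  0.01383267] [np.float64(0.0013814307709570095), np.float64(0.001043762458277802), np.float64(0.0016007340004917658)]
[ 0.52707437 -0.1758398   0.0133189 ] [np.float64(0.0010762657721768833), np.float64(0.0010762657721769017)]
[ 0.52467781 -0.17672473  0.01476987] [np.float64(0.0007654531142869665), np.float64(0.0007654531142870296)]
[array([ 0.5241, -0.1759,  0.016 ]), array([ 0.5238, -0.1778,  0.016 ]), array([ 0.5271, -0.1757,  0.016 ])]
turn/.08 [-0.62210949  0.20607748  0.08030431]
```

Call:
carry_out --linear '[[-0.0035, -0.00525, -0.06], [-0.0035, -0.00525, -0.06], [-0.0035, -0.00525, -0.06], [-0.0035, -0.00525, -0.06], [0, 0, 0], [0, 0, 0]]' --angular '[[-0.1555, 0.0515, 0.02], [-0.1555, 0.0515, 0.02], [-0.1555, 0.0515, 0.02], [-0.1555, 0.0515, 0.02], [0, 0, 0], [0, 0, 0]]' --hand '[0.65, 0.65, 0.65, 0.65, 0.65, 0.65]'

```text
clock: 10.72
position: [0.5238, -0.1751, 0.2274]
ee_rot: [-0.001, 0.04, 0.999, 0.001]
contact_force: [0.9, -0.0, 0.6]
width: 0.0555
gripper_force: 0.0
```

```bash
python3 - <<'E'
from h import *
s=manip.get_state();print(s['clock'],s['contact_force'],s['position'],s['width'],Rt(s)[:,2])
w=grab('wrist','w6.png');np.save('st6.npy',s,allow_pickle=True)
c=wproj([.525,-.1765,.016],s);print('pred',c)
print('tips at tool pts pix', [wproj(s['position']+Rt(s)@np.array([0,y,.168]),s).round(0) for y in(-.028,.028)])
hsv=cv2.cvtColor(w[...,::-1].copy(),cv2.COLOR_BGR2HSV)
x0,y0=int(c[0]),int(c[1]);cr=w[max(0,y0-60):y0+60,x0-70:x0+70]
g=cv2.GaussianBlur(cv2.cvtColor(cr,cv2.COLOR_RGB2GRAY),(5,5),0)
h=cv2.HoughCircles(g,cv2.HOUGH_GRADIENT,1.5,40,param1=60,param2=20,minRadius=18,maxRadius=50)
if h is not None:
  for u,v,r in h[0][:3]:
    U,V=u+x0-70,v+max(0,y0-60);print(U,V,r,onz('wrist',U,V,.016,s).round(4))
E
```

```text
10.7167 [ 0.90155737 -0.04494867  0.61275741] [ 0.52380155 -0.17506994  0.22743228] 0.05554542786041313 [-0.00121972  0.00183201 -0.99999758]
pred [269.74664412 242.67628135]
tips at tool pts pix [array([214., 274.]), array([331., 274.])]
270.25 239.75 27.6 [ 0.5231 -0.176   0.016 ]
229.75 272.75 33.9 [ 0.5436 -0.2032  0.016 ]
```

Call:
carry_out --linear '[[0, -0.0005, -0.0258], [0, -0.0005, -0.0258], [0, -0.0005, -0.0258], [0, -0.0005, -0.0258], [0, 0, 0]]' --angular '[[0, 0, 0], [0, 0, 0], [0, 0, 0], [0, 0, 0], [0, 0, 0]]' --hand '[0.65, 0.65, 0.65, 0.65, 0.65]'

```text
clock: 11.18
position: [0.5251, -0.1769, 0.1773]
ee_rot: [0.002, 0.039, 0.999, -0.0]
contact_force: [0.5, 0.6, 0.4]
width: 0.0556
gripper_force: 0.0
```

Call:
carry_out --linear '[[0, 0, 0], [0, 0, 0], [0, 0, 0], [0, 0, 0], [0, 0, 0], [0, 0, 0]]' --angular '[[0, 0, 0], [0, 0, 0], [0, 0, 0], [0, 0, 0], [0, 0, 0], [0, 0, 0]]' --hand '[0, 0, 0, 0, 0, 0]' --force 25

```text
clock: 11.68
position: [0.5259, -0.1774, 0.179]
ee_rot: [0.003, 0.039, 0.999, -0.001]
contact_force: [-0.4, 0.7, 5.8]
width: 0.032
gripper_force: 24.7
```

Call:
carry_out --linear '[[0, 0, 0.02], [0, 0, 0.05], [0, 0, 0.06], [0, 0, 0.06], [0, 0, 0.06], [0, 0, 0.06], [0, 0, 0]]' --angular '[[0, 0, 0], [0, 0, 0], [0, 0, 0], [0, 0, 0], [0, 0, 0], [0, 0, 0], [0, 0, 0]]' --hand '[0, 0, 0, 0, 0, 0, 0]'

```text
clock: 12.27
position: [0.5266, -0.1778, 0.3393]
ee_rot: [0.008, 0.039, 0.999, -0.003]
contact_force: [0.5, 0.3, 0.6]
width: 0.032
gripper_force: 24.9
```

```bash
python3 - <<'E'
from h import *
s=manip.get_state();print(s['clock'],s['contact_force'],s['position'],s['width'],s['gripper_force'])
grab('wrist','w7.png');d=grab('scene','s7.png');e=grab('side','d7.png');np.save('st7.npy',s,allow_pickle=True)
t=s['position']+Rt(s)[:,2]*.165;a,b=proj('scene',t).astype(int),proj('side',t).astype(int);print(a,b)
out=np.hstack([cv2.resize(im[max(0,p[1]-40):p[1]+40,p[0]-40:p[0]+40],(400,400)) for im,p in((d,a),(e,b))])
cv2.imwrite('pics/c7.png',out[...,::-1])
E
```

```text
12.2667 [0.45276368 0.34573857 0.61207275] [ 0.52660855 -0.17782266  0.33933643] 0.03200736839380568 24.921907782554626
[387 198] [304 274]
```

View pics/c7.png

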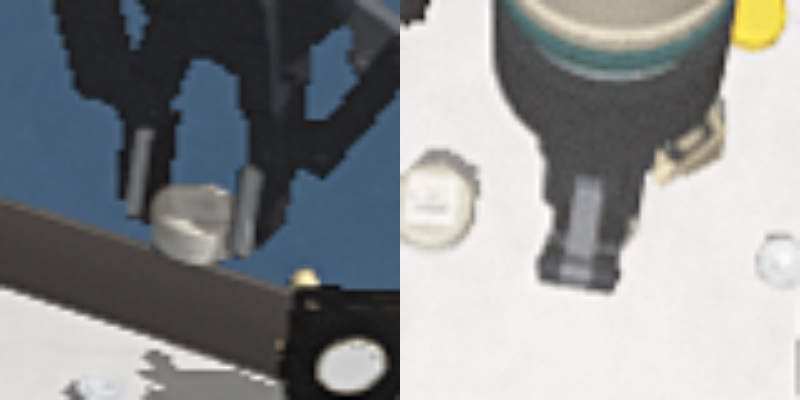

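The crop shows the box held level between the pads, the large box in place. That was the tenth picture, so I go on by numbers alone. I compute the placing pose.

```bash
python3 - <<'E'
from h import *
s=manip.get_state()
Rd=(R.from_euler('z',P[2])*R.from_euler('y',-.55)).as_matrix()@np.diag([-1,1,-1.])
z=Rd[:,2];B=F((.026,-.045,.021),.7);T=B-.179*z;Pre=T-.12*z
print('z',z,'B',B,'final',T,'pre',Pre)
print('delta to pre /.5',(Pre-s['position'])/.5,'turn/.08',R.from_matrix(Rd@Rt(s).T).as_rotvec()/.08)
E
```

```text
z [ 0.52093094 -0.04281234 -0.85252452] B [0.50786515 0.11937261 0.06281135] final [0.41461851 0.12703602 0.21541324] pre [0.35210679 0.1321735  0.31771618]
delta to pre /.5 [-0.34497815  0.61819771 -0.02942352] turn/.08 [-0.54295854 -6.81019479 -0.04036382]
```

Call:
carry_out --linear '[[-0.04, 0, 0.04], [-0.04, 0, 0.04], [-0.04, 0, 0.04], [-0.04, 0, 0.04]]' --angular '[[0, 0, 0], [0, 0, 0], [0, 0, 0], [0, 0, 0]]' --hand '[0, 0, 0, 0]'

```text
clock: 12.75
position: [0.4438, -0.1768, 0.4106]
ee_rot: [-0.001, 0.039, 0.999, 0.001]
contact_force: [-0.1, -0.0, -0.2]
width: 0.0319
gripper_force: 25.0
```

Call:
carry_out --linear '[[-0.0185, 0.0618, -0.019], [-0.0185, 0.0618, -0.019], [-0.0185, 0.0618, -0.019], [-0.0185, 0.0618, -0.019], [-0.0185, 0.0618, -0.019], [-0.0185, 0.0618, -0.019], [-0.0185, 0.0618, -0.019], [-0.0185, 0.0618, -0.019]]' --angular '[[-0.0543, -0.681, -0.004], [-0.0543, -0.681, -0.004], [-0.0543, -0.681, -0.004], [-0.0543, -0.681, -0.004], [-0.0543, -0.681, -0.004], [-0.0543, -0.681, -0.004], [-0.0543, -0.681, -0.004], [-0.0543, -0.681, -0.004]]' --hand '[0, 0, 0, 0, 0, 0, 0, 0]'

```text
clock: 13.42
position: [0.3692, 0.0711, 0.3341]
ee_rot: [0.218, 0.04, 0.975, -0.009]
contact_force: [0.1, -1.0, -1.1]
width: 0.0318
gripper_force: 25.0
```

Call:
carry_out --linear '[[-0.0185, 0.0618, -0.019], [-0.0185, 0.0618, -0.019], [0, 0, 0], [0, 0, 0], [0, 0, 0]]' --angular '[[-0.0543, -0.681, -0.004], [-0.0543, -0.681, -0.004], [0, 0, 0], [0, 0, 0], [0, 0, 0]]' --hand '[0, 0, 0, 0, 0]'

```text
clock: 13.83
position: [0.3569, 0.1175, 0.3202]
ee_rot: [0.258, 0.04, 0.965, -0.013]
contact_force: [-0.2, -0.5, -0.1]
width: 0.0322
gripper_force: 25.0
```

```bash
cat > pl.py <<'E'
from h import *
s=manip.get_state();print(s['clock'],s['contact_force'],s['position'],s['width'],s['gripper_force'])
Rd=(R.from_euler('z',P[2])*R.from_euler('y',-.55)).as_matrix()@np.diag([-1,1,-1.])
z=Rd[:,2];B=F((.026,-.045,.021),.7);T=B-.179*z
print('to final/.5',(T-s['position'])/.5,'turn/.08',R.from_matrix(Rd@Rt(s).T).as_rotvec()/.08)
b=s['position']+Rt(s)[:,2]*.179;a=P[2];c=R.from_euler('z',-a).apply(b-[P[0],P[1],0])-[-.064,0,.03]
print('box bottom in flap(.7)',c[0]*np.cos(.7)+c[2]*np.sin(.7),c[1],-c[0]*np.sin(.7)+c[2]*np.cos(.7))
E
python3 pl.py
```

```text
13.8333 [-0.1564122  -0.522304   -0.07288075] [0.35693166 0.1174838  0.32017413] 0.032215566191403915 25.040542781352997
to final/.5 [ 0.1153737   0.01910443 -0.20952179] turn/.08 [ 0.03599756 -0.35792012  0.03468281]
box bottom in flap(.7) 0.045117131850926404 -0.06030139302170186 0.13849039877832084
```

Call:
carry_out --linear '[[-0.0048, 0.0147, -0.0025], [-0.0048, 0.0147, -0.0025], [0, 0, 0], [0.0156, -0.0013, -0.0256], [0.0156, -0.0013, -0.0256], [0, 0, 0], [0, 0, 0]]' --angular '[[0.018, -0.179, 0.017], [0.018, -0.179, 0.017], [0, 0, 0], [0, 0, 0], [0, 0, 0], [0, 0, 0], [0, 0, 0]]' --hand '[0, 0, 0, 0, 0, 0, 0]'

```text
clock: 14.42
position: [0.3684, 0.1299, 0.2923]
ee_rot: [0.271, 0.041, 0.962, -0.012]
contact_force: [-0.0, 0.7, 1.0]
width: 0.0322
gripper_force: 25.0
```

```bash
python3 pl.py
```

```text
14.4167 [-0.00311881  0.65838888  0.99527082] [0.36836508 0.12992025 0.29232617] 0.032224291078421195 25.04641592502594
to final/.5 [ 0.09250686 -0.00576846 -0.15382587] turn/.08 [0.0026941  0.00187444 0.03999462]
box bottom in flap(.7) 0.04013947412327317 -0.046244291087491514 0.10967150029894238
```

Call:
carry_out --linear '[[0.0154, -0.001, -0.0256], [0.0154, -0.001, -0.0256], [0, 0, 0]]' --angular '[[0, 0, 0.02], [0, 0, 0.02], [0, 0, 0]]' --hand '[0, 0, 0]'

```text
clock: 14.67
position: [0.3838, 0.1293, 0.2664]
ee_rot: [0.272, 0.039, 0.962, -0.011]
contact_force: [-0.4, 0.5, -1.1]
width: 0.032
gripper_force: 25.0
```

Call:
carry_out --linear '[[0.0154, -0.001, -0.0256], [0.0154, -0.001, -0.0256], [0, 0, 0]]' --angular '[[0, 0, 0], [0, 0, 0], [0, 0, 0]]' --hand '[0, 0, 0]'

```text
clock: 14.92
position: [0.3992, 0.1285, 0.241]
ee_rot: [0.272, 0.038, 0.962, -0.011]
contact_force: [-0.1, -0.5, 0.7]
width: 0.032
gripper_force: 25.0
```

```bash
python3 pl.py
```

```text
14.9167 [-0.09667049 -0.50641253  0.70429849] [0.3991936  0.12850439 0.24102379] 0.03200686684706486 25.0462344288826
to final/.5 [ 0.03084981 -0.00293674 -0.0512211 ] turn/.08 [ 0.00805462  0.01127404 -0.02291214]
box bottom in flap(.7) 0.030817178521474593 -0.04471506251801998 0.050543772164719565
```

Contact-free so far; I take the last 29 mm slowly.

Call:
carry_out --linear '[[0.0077, -0.0007, -0.0128], [0.0077, -0.0007, -0.0128], [0, 0, 0]]' --angular '[[0, 0, 0], [0, 0, 0], [0, 0, 0]]' --hand '[0, 0, 0]'

```text
clock: 15.17
position: [0.4065, 0.128, 0.2292]
ee_rot: [0.273, 0.038, 0.961, -0.011]
contact_force: [0.1, 0.1, -1.0]
width: 0.0319
gripper_force: 25.0
```

Call:
carry_out --linear '[[0.0051, -0.0005, -0.0085], [0.0051, -0.0005, -0.0085], [0, 0, 0]]' --angular '[[0, 0, 0], [0, 0, 0], [0, 0, 0]]' --hand '[0, 0, 0]'

```text
clock: 15.42
position: [0.4129, 0.1281, 0.2224]
ee_rot: [0.275, 0.038, 0.961, -0.01]
contact_force: [1.8, 0.9, 3.6]
width: 0.0321
gripper_force: 26.0
```

```bash
python3 pl.py
```

```text
15.4167 [1.80848531 0.877158   3.64650703] [0.4128824  0.12810384 0.22237619] 0.03210275733149506 25.98927140235901
to final/.5 [ 0.00347221 -0.00213565 -0.0139259 ] turn/.08 [-0.02122643  0.09864612 -0.03492676]
box bottom in flap(.7) 0.03046340055492413 -0.04345883959794755 0.027296303803680554
```

Light contact (about 4 N, mostly along the panel normal). I check numerically whether the flap moved, using the scene images from before and now.

```bash
python3 - <<'E'
from h import *
a=cv2.imread('pics/s4.png');b=cv2.imread('pics/s7.png');c=grab('scene','s8.png')[...,::-1]
sh=lambda im:im[208:240,206:236].astype(int)
for n,x,y in(('4-7',a,b),('7-8',b,c),('4-8',a,c)):
    d=np.abs(sh(x)-sh(y)).sum(2)>60;print(n,d.sum())
g=lambda im:cv2.cvtColor(im,cv2.COLOR_BGR2GRAY).astype(np.float32)[208:240,206:236]
print(cv2.phaseCorrelate(g(b),g(c.copy())),cv2.phaseCorrelate(g(a),g(b)))
E
```

```text
4-7 46
7-8 6
4-8 49
((0.022378651901579616, 0.024991505743194864), 1.003502445295453) ((-0.1647850460852247, 0.047220636335278954), 0.9516301808257898)
```

The flap has not moved. The inner finger may be rubbing the striker wire, so I back up a little, shift outward and off the panel, then retry.

Call:
carry_out --linear '[[-0.0052, 0.0004, 0.0085], [-0.0052, 0.0004, 0.0085], [0.005, -0.006, 0.004], [0, 0, 0]]' --angular '[[0, 0, 0], [0, 0, 0], [0, 0, 0], [0, 0, 0]]' --hand '[0, 0, 0, 0]'

```text
clock: 15.8
position: [0.4087, 0.125, 0.2321]
ee_rot: [0.273, 0.039, 0.961, -0.01]
contact_force: [-0.2, -0.0, -0.8]
width: 0.0322
gripper_force: 26.1
```

Call:
carry_out --linear '[[0.0052, -0.0004, -0.0085], [0.0052, -0.0004, -0.0085], [0, 0, 0]]' --angular '[[0, 0, 0], [0, 0, 0], [0, 0, 0]]' --hand '[0, 0, 0]'

```text
clock: 16.05
position: [0.414, 0.1248, 0.2228]
ee_rot: [0.273, 0.038, 0.961, -0.011]
contact_force: [-4.5, 1.0, 4.7]
width: 0.0319
gripper_force: 26.0
```

```bash
python3 pl.py
```

```text
16.05 [-4.45666532  1.00270452  4.70645814] [0.41396671 0.12477427 0.2228263 ] 0.031900251556792714 26.00942373275757
to final/.5 [ 0.0013036   0.00452349 -0.01482614] turn/.08 [-0.00228221  0.04493902 -0.0334376 ]
box bottom in flap(.7) 0.031051873181004573 -0.04698390256985268 0.02687499409638812
```

Call:
carry_out --linear '[[-0.0015, 0.0005, 0.0025], [0, 0, 0], [0, 0, 0]]' --angular '[[0, 0, 0], [0, 0, 0], [0, 0, 0]]' --hand '[0, 0.42, 0.45]'

```text
clock: 16.3
position: [0.4126, 0.1254, 0.2235]
ee_rot: [0.272, 0.038, 0.961, -0.01]
contact_force: [-2.0, 3.3, 1.6]
width: 0.0383
gripper_force: 1.8
```

Call:
carry_out --linear '[[0, 0, 0], [0, 0, 0], [0, 0, 0], [0, 0, 0]]' --angular '[[0, 0, 0], [0, 0, 0], [0, 0, 0], [0, 0, 0]]' --hand '[0.46, 0.46, 0.46, 0.46]'

```text
clock: 16.63
position: [0.4129, 0.1255, 0.2234]
ee_rot: [0.272, 0.038, 0.961, -0.01]
contact_force: [-3.4, 3.7, 0.7]
width: 0.0394
gripper_force: 2.2
```

Call:
carry_out --linear '[[-0.006, 0.0015, 0.01], [-0.013, 0.001, 0.0213], [-0.013, 0.001, 0.0213], [-0.013, 0.001, 0.0213], [-0.013, 0.001, 0.0213], [-0.013, 0.001, 0.0213], [-0.013, 0.001, 0.0213], [-0.013, 0.001, 0.0213]]' --angular '[[0, 0, 0], [0, 0, 0], [0, 0, 0], [0, 0, 0], [0, 0, 0], [0, 0, 0], [0, 0, 0], [0, 0, 0]]' --hand '[0.46, 0.46, 0.46, 0.46, 0.46, 0.46, 0.46, 0.46]'

```text
clock: 17.3
position: [0.3644, 0.1292, 0.3037]
ee_rot: [0.272, 0.038, 0.961, -0.011]
contact_force: [0.5, -0.6, -0.2]
width: 0.0393
gripper_force: 0.0
```

Call:
carry_out --linear '[[-0.02, 0.0015, 0.03], [-0.02, 0.0015, 0.03], [0, 0, 0]]' --angular '[[0, 0, 0], [0, 0, 0], [0, 0, 0]]' --hand '[0.46, 0.6, 0.6]'

```text
clock: 17.55
position: [0.3443, 0.131, 0.3355]
ee_rot: [0.275, 0.038, 0.961, -0.01]
contact_force: [0.3, 0.1, 0.1]
width: 0.0513
gripper_force: 0.0
```

```bash
python3 - <<'E'
from h import *
s=manip.get_state();print(s['clock'],s['contact_force'],s['position'],s['width'],s['gripper_force'])
a=cv2.imread('pics/s7.png').astype(int);b=grab('scene','s9.png')[...,::-1].astype(int);w=grab('wrist','w9.png')
np.save('st9.npy',s,allow_pickle=True)
for n,c in(('box on floor near panel',(.017,-.045,.015)),('floor mid',(.032,-.045,.007)),('panel top mid',(-.003,-.045,.099)),('bar r',(-.041,-.05,.084))):
    print(n,proj('scene',F(c,.7)).round(),wproj(F(c,.7),s).round())
d=np.abs(a-b).sum(2)>50;d[:, :190]=0;n,l,st,ce=cv2.connectedComponentsWithStats(d.astype(np.uint8))
for i in range(1,n):
    if st[i,4]>12: print(st[i],ce[i].round())
hsv=cv2.cvtColor(w,cv2.COLOR_RGB2HSV)
for u,v in [wproj(F(c,.7),s).astype(int) for c in((.017,-.045,.02),(.017,-.02,.01),(.017,-.07,.01),(.05,-.045,.01),(.017,.045,.02))]:
    print(u,v,w[v,u] if 0<=v<420 and 0<=u<560 else None)
E
```

```text
17.55 [0.32370429 0.09815378 0.08309381] [0.34430493 0.13100504 0.33549573] 0.05131630087783566 0.0
box on floor near panel [247. 209.] [273. 180.]
floor mid [252. 204.] [273. 195.]
panel top mid [224. 205.] [274. 158.]
bar r [221. 224.] [267. 105.]
[  354     0   115   211 10290] [403.  98.]
[ 190   97  102  126 4194] [243. 161.]
[190 189   9   4  17] [193. 191.]
[201 195   9   4  20] [205. 196.]
[190 200   3   6  13] [191. 202.]
[295 227  34  23 294] [312. 239.]
273 180 [140 137 132]
299 179 [157 157 152]
246 179 [158 159 154]
273 214 [156 157 154]
369 181 [155 157 152]
```

```bash
python3 - <<'E'
from h import *
s=np.load('st9.npy',allow_pickle=True).item()
w=cv2.imread('pics/w9.png')[...,::-1].astype(int)
sub=w[150:240:4,225:330:5];print('r-b');print((sub[...,0]-sub[...,2]));print('R');print(sub[...,0])
for f in('s7','s9'):
    im=cv2.cvtColor(cv2.imread(f'pics/{f}.png'),cv2.COLOR_BGR2HSV);m=cv2.inRange(im,(80,120,60),(95,255,255));
    n,l,st,ce=cv2.connectedComponentsWithStats(m);print(f,[(ce[i].round(1).tolist(),int(st[i,4])) for i in range(1,n) if 40<st[i,4]<400])
E
```

```text
r-b
[[-3 -2 -5 -5 -5 -2  4  5  5  6 -2 -1 -3 -3  0 -2 -4 -5 -5  0 -5]
 [-3 -4 -3 -2 -2 -3  4  5  5  5  3 -5 -3 -4 -3 -3 -6 -3 -2 -3 -6]
 [-7 -5 -6 -5 -6 -6 -5 -8 -6 -7 -8 -8 -8 -7 -8 -6 -8 -6 -6 -7 -8]
 [-7 -5 -7 -8 -5 -6 -6 -6 -7 -4 -5 -5 -5 -4 -3 -3 -3 -1 -1  1 -2]
 [ 4  2  3  5  3  4  4  9 17 16 17 15  3  3  5  4  5  2  4  5  3]
 [ 4  4  4  3  3  3  4 17 18 12 11 18 17  4  1  3  5  3  3  5  2]
 [ 5  3  2  5  2  4 12 18 11 10 17 15 17  3  3  4  3  4  2  6  4]
 [ 2  2  1  4  6  3 16  9  5 12 13 11 16  7  4  4  3  4  3  6  5]
 [ 2  5  5  4  3  3 15 15 12  7  7 20 15  8  3  3  4  4  4  6  1]
 [ 2  4  3  5  3  4 10 17 12  0 10 11 19  3  4  2  4  3  2  5  2]
 [ 3  3  4  5  3  4  3 18 14 13 11 20 17  4  4  4  5  6  2  6  3]
 [ 4  2  4  5  2  3  4  9 18 11 17 17  3  3  4  5  5  2  3  5  5]
 [ 2  4  3  4  3  5  3  2  4 10 10  3  5  3  4  5  6  3  3  2  4]
 [ 2  5  4  2  4  4  4  4  3  5  2  3  4  3  3  4  1  2  3  4  4]
 [-1  2  3  5  4  4  3  4  6  5  2  4  1  3  5  3  3  4  3  3  3]
 [ 0  4  2  4  4  4  4  2  4  3  5  5  3  3  3  3  3  5  3  4  4]
 [ 0  2  3  4  4  2  3  1  3  4  3  2  2
[... 1872 characters left out ...]
54 153 155 155 155 154 154 154 154 157 155 156 156
  156 158 156]
 [ 75 107 101 156 156 155 155 155 156 154 156 157 155 155 158 156 154 154
  156 154 154]
 [ 73 102 104 157 152 155 154 154 154 154 156 155 154 153 155 154 155 154
  155 155 154]
 [ 75 101 100 153 156 152 154 153 154 152 153 155 153 153 152 151 149 153
  152 154 149]
 [ 77  99 104 158 157 156 157 155 155 156 154 155 153 151 153 150 149 149
  146 133 131]
 [ 76  88 101 108 107 109 110 109 109 108 108 109 103 108 108 109 100  72
   70  80  80]
 [ 77  77 107 112 110 113 112 112 115 115 117 116 117 119 120 121 110  71
   75  76  78]]
s7 [([300.2, 239.5], 158), ([314.5, 308.6], 252)]
s9 [([300.2, 239.5], 159), ([314.5, 308.6], 252)]
```

The box shows as a warm round disc lying in the bucket at wrist (273,182), and nothing else moved. Next I go back to the bar to shut the flap.

```bash
cat > cl.py <<'E'
from h import *
s=manip.get_state();print(s['clock'],s['contact_force'],s['position'],s['width'])
Rd=(R.from_euler('z',P[2])*R.from_euler('y',-np.pi/6)).as_matrix()@np.array([[0,1,0],[1,0,0],[0,0,-1.]])
z=Rd[:,2];v=R.from_matrix(Rd@Rt(s).T).as_rotvec();T=F(BAR,.69)-.158*z
print('turn/.08',v/.08,'pre',(T-.08*z-s['position'])/.5,'final',(T-s['position'])/.5,'bar(.69) in tool',Rt(s).T@(F(BAR,.69)-s['position']))
E
python3 cl.py
```

```text
17.65 [-0.18023733  0.89123737 -0.16418812] [0.34475902 0.13084273 0.33349249] 0.05164266317220117
turn/.08 [ 10.05723567  -0.5021659  -16.88609418] pre [-0.08589684  0.10123208 -0.11738361] final [-0.00616565  0.09467943 -0.25594768] bar(.69) in tool [0.07794735 0.04638787 0.26322609]
```

Call:
carry_out --linear '[[-0.0043, 0.0051, -0.0059], [-0.0043, 0.0051, -0.0059], [-0.0043, 0.0051, -0.0059], [-0.0043, 0.0051, -0.0059], [-0.0043, 0.0051, -0.0059], [-0.0043, 0.0051, -0.0059], [-0.0043, 0.0051, -0.0059], [-0.0043, 0.0051, -0.0059]]' --angular '[[0.503, -0.025, -0.844], [0.503, -0.025, -0.844], [0.503, -0.025, -0.844], [0.503, -0.025, -0.844], [0.503, -0.025, -0.844], [0.503, -0.025, -0.844], [0.503, -0.025, -0.844], [0.503, -0.025, -0.844]]' --hand '[0.24, 0.24, 0.24, 0.24, 0.24, 0.24, 0.24, 0.24]'

```text
clock: 18.32
position: [0.3277, 0.1512, 0.3081]
ee_rot: [0.257, 0.337, 0.903, 0.07]
contact_force: [-0.1, -1.0, -0.0]
width: 0.0207
gripper_force: 0.0
```

Call:
carry_out --linear '[[-0.0043, 0.0051, -0.0059], [-0.0043, 0.0051, -0.0059], [-0.0043, 0.0051, -0.0059], [-0.0043, 0.0051, -0.0059], [-0.0043, 0.0051, -0.0059], [-0.0043, 0.0051, -0.0059], [-0.0043, 0.0051, -0.0059], [-0.0043, 0.0051, -0.0059]]' --angular '[[0.503, -0.025, -0.844], [0.503, -0.025, -0.844], [0.503, -0.025, -0.844], [0.503, -0.025, -0.844], [0.503, -0.025, -0.844], [0.503, -0.025, -0.844], [0.503, -0.025, -0.844], [0.503, -0.025, -0.844]]' --hand '[0.24, 0.24, 0.24, 0.24, 0.24, 0.24, 0.24, 0.24]'

```text
clock: 18.98
position: [0.3105, 0.1717, 0.2845]
ee_rot: [0.217, 0.6, 0.756, 0.143]
contact_force: [0.8, 0.6, 1.3]
width: 0.0207
gripper_force: 0.0
```

Call:
carry_out --linear '[[-0.0043, 0.0051, -0.0059], [-0.0043, 0.0051, -0.0059], [-0.0043, 0.0051, -0.0059], [-0.0043, 0.0051, -0.0059], [0, 0, 0], [0, 0, 0]]' --angular '[[0.503, -0.025, -0.844], [0.503, -0.025, -0.844], [0.503, -0.025, -0.844], [0.503, -0.025, -0.844], [0, 0, 0], [0, 0, 0]]' --hand '[0.24, 0.24, 0.24, 0.24, 0.24, 0.24]'

```text
clock: 19.48
position: [0.3018, 0.1818, 0.2731]
ee_rot: [0.19, 0.709, 0.656, 0.175]
contact_force: [-0.3, 0.6, 0.8]
width: 0.0206
gripper_force: 0.0
```

```bash
python3 cl.py
```

```text
19.4833 [-0.33971895  0.57468915  0.83869422] [0.30179795 0.1818154  0.27309421] 0.020639504400828824
turn/.08 [ 0.00741659 -0.02928356 -0.04256746] pre [ 2.53159849e-05 -7.13255160e-04  3.41295811e-03] final [ 0.07975651 -0.00726591 -0.13515111] bar(.69) in tool [-0.00060058  0.00142865  0.23653992]
```

Call:
carry_out --linear '[[0.0133, -0.0012, -0.0225], [0.0133, -0.0012, -0.0225], [0.0133, -0.0012, -0.0225], [0.0133, -0.0012, -0.0225], [0.0133, -0.0012, -0.0225], [0.0133, -0.0012, -0.0225], [0, 0, 0], [0, 0, 0]]' --angular '[[0, 0, 0], [0, 0, 0], [0, 0, 0], [0, 0, 0], [0, 0, 0], [0, 0, 0], [0, 0, 0], [0, 0, 0]]' --hand '[0.24, 0.24, 0.24, 0.24, 0.24, 0.24, 0.16, 0.16]'

```text
clock: 20.15
position: [0.3419, 0.178, 0.2059]
ee_rot: [0.19, 0.71, 0.655, 0.175]
contact_force: [0.7, 1.2, -0.4]
width: 0.0135
gripper_force: 0.0
```

Call:
carry_out --linear '[[0.0046, -0.0004, 0.0091], [0.0046, -0.0004, 0.0091], [0.0057, -0.0005, 0.0086], [0.0057, -0.0005, 0.0086]]' --angular '[[0, 0, 0], [0, 0, 0], [0, 0, 0], [0, 0, 0]]' --hand '[0.16, 0.16, 0.16, 0.16]'

```text
clock: 20.48
position: [0.3506, 0.177, 0.2245]
ee_rot: [0.189, 0.71, 0.655, 0.175]
contact_force: [-3.4, 0.6, 0.2]
width: 0.0136
gripper_force: 1.4
```

Call:
carry_out --linear '[[0.0065, -0.0005, 0.0079], [0.0065, -0.0005, 0.0079], [0.0074, -0.0006, 0.0072], [0.0074, -0.0006, 0.0072]]' --angular '[[0, 0, 0], [0, 0, 0], [0, 0, 0], [0, 0, 0]]' --hand '[0.16, 0.16, 0.16, 0.16]'

```text
clock: 20.82
position: [0.3648, 0.176, 0.2398]
ee_rot: [0.189, 0.71, 0.655, 0.176]
contact_force: [-2.0, 1.1, -0.0]
width: 0.0139
gripper_force: 0.8
```

```bash
cat > cb.py <<'E'
from h import *
s=manip.get_state();print(s['clock'],s['contact_force'],s['position'],s['width'],s['gripper_force'])
for th in(.4,.3,.2,.1,0,-.03):print(th,(Rt(s).T@(F(BAR,th)-s['position'])).round(4))
E
python3 cb.py
```

```text
20.8167 [-1.97328004  1.09986722 -0.00421388] [0.36480417 0.17598176 0.23984418] 0.013851230233564667 0.8231349661946297
0.4 [-0.     -0.0131  0.1638]
0.3 [-0.     -0.0041  0.1612]
0.2 [-0.      0.0051  0.1595]
0.1 [-0.      0.0144  0.1587]
0 [-0.      0.0237  0.1589]
-0.03 [-0.      0.0265  0.1591]
```

Call:
carry_out --linear '[[0.01, -0.0008, 0.0066], [0.01, -0.0008, 0.0066], [0.01, -0.0008, 0.0066], [0, 0, 0]]' --angular '[[0, 0, 0], [0, 0, 0], [0, 0, 0], [0, 0, 0]]' --hand '[0.16, 0.16, 0.16, 0.16]'

```text
clock: 21.15
position: [0.3781, 0.1745, 0.2486]
ee_rot: [0.188, 0.711, 0.655, 0.174]
contact_force: [-7.5, 1.6, -1.0]
width: 0.0137
gripper_force: 3.2
```

Call:
carry_out --linear '[[0.01, -0.0008, 0.0055], [0.006, -0.0005, 0.003], [0, 0, 0]]' --angular '[[0, 0, 0], [0, 0, 0], [0, 0, 0]]' --hand '[0.16, 0.16, 0.16]'

```text
clock: 21.4
position: [0.385, 0.1733, 0.252]
ee_rot: [0.188, 0.711, 0.655, 0.172]
contact_force: [-9.3, 2.8, 0.3]
width: 0.0137
gripper_force: 4.4
```

```bash
python3 cb.py
```

```text
21.4 [-9.27530733  2.7926466   0.32962217] [0.38499884 0.17334645 0.25197299] 0.013654383397617018 4.373204559087753
0.4 [ 0.0015 -0.0356  0.1644]
0.3 [ 0.0015 -0.0266  0.1617]
0.2 [ 0.0015 -0.0175  0.16  ]
0.1 [ 0.0015 -0.0081  0.1591]
0 [0.0015 0.0012 0.1592]
-0.03 [0.0015 0.004  0.1595]
```

Call:
carry_out --linear '[[0.006, -0.0005, 0.003], [0, 0, 0]]' --angular '[[0, 0, 0], [0, 0, 0]]' --hand '[0.16, 0.16]'

```text
clock: 21.57
position: [0.388, 0.173, 0.2535]
ee_rot: [0.188, 0.711, 0.655, 0.172]
contact_force: [-7.4, -0.6, -0.8]
width: 0.0139
gripper_force: 3.7
```

Call:
carry_out --linear '[[0.006, -0.0005, 0.003], [0, 0, 0]]' --angular '[[0, 0, 0], [0, 0, 0]]' --hand '[0.16, 0.16]'

```text
clock: 21.73
position: [0.3916, 0.1728, 0.2553]
ee_rot: [0.188, 0.711, 0.655, 0.172]
contact_force: [-6.6, 0.4, -2.1]
width: 0.0138
gripper_force: 3.0
```

Call:
carry_out --linear '[[0.006, -0.0005, 0.003], [0, 0, 0]]' --angular '[[0, 0, 0], [0, 0, 0]]' --hand '[0.16, 0.16]'

```text
clock: 21.9
position: [0.3926, 0.1724, 0.2554]
ee_rot: [0.187, 0.712, 0.655, 0.171]
contact_force: [-13.7, 3.3, -2.4]
width: 0.0138
gripper_force: 6.4
```

```bash
python3 cb.py
```

```text
21.9 [-13.69656633   3.34136814  -2.42807111] [0.39256101 0.17243426 0.25544713] 0.01380624231020445 6.372982710599899
0.4 [ 0.002  -0.0433  0.1638]
0.3 [ 0.0019 -0.0344  0.1611]
0.2 [ 0.0019 -0.0252  0.1593]
0.1 [ 0.0019 -0.0159  0.1585]
0 [ 0.0019 -0.0066  0.1585]
-0.03 [ 0.0019 -0.0038  0.1587]
```

Call:
carry_out --linear '[[0.005, -0.0004, 0.0025], [0, 0, 0]]' --angular '[[0, 0, 0], [0, 0, 0]]' --hand '[0.16, 0.16]'

```text
clock: 22.07
position: [0.3933, 0.1722, 0.2556]
ee_rot: [0.186, 0.712, 0.655, 0.169]
contact_force: [-19.0, 7.2, 0.3]
width: 0.0137
gripper_force: 8.9
```

Call:
carry_out --linear '[[-0.011, 0.0009, -0.0055], [-0.006, 0.0005, -0.003], [0, 0, 0], [0, 0, 0]]' --angular '[[0, 0, 0], [0, 0, 0], [0, 0, 0], [0, 0, 0]]' --hand '[0.16, 0.2, 0.24, 0.24]'

```text
clock: 22.4
position: [0.3911, 0.1741, 0.2552]
ee_rot: [0.189, 0.71, 0.655, 0.176]
contact_force: [-5.1, 0.6, 0.5]
width: 0.0208
gripper_force: 2.4
```

```bash
python3 cb.py
```

```text
22.4 [-5.14336275  0.59915188  0.49822208] [0.39112983 0.17412824 0.25516583] 0.020768323700233383 2.369685396552086
0.4 [-0.0003 -0.0436  0.1639]
0.3 [-0.0003 -0.0346  0.1613]
0.2 [-0.0003 -0.0255  0.1596]
0.1 [-0.0003 -0.0161  0.1588]
0 [-0.0003 -0.0068  0.159 ]
-0.03 [-0.0003 -0.004   0.1592]
```

Call:
carry_out --linear '[[-0.007, 0.0006, -0.004], [0, 0, 0], [0, 0, 0]]' --angular '[[0, 0, 0], [0, 0, 0], [0, 0, 0]]' --hand '[0.24, 0.24, 0.24]'

```text
clock: 22.65
position: [0.3891, 0.1747, 0.2536]
ee_rot: [0.19, 0.71, 0.655, 0.177]
contact_force: [-0.1, 1.2, 0.4]
width: 0.0205
gripper_force: 0.0
```

Call:
carry_out --linear '[[-0.008, 0.0006, -0.0046], [0, 0, 0], [0, 0, 0]]' --angular '[[0, 0, 0], [0, 0, 0], [0, 0, 0]]' --hand '[0.24, 0.24, 0.24]'

```text
clock: 22.9
position: [0.3843, 0.1747, 0.2506]
ee_rot: [0.19, 0.71, 0.655, 0.176]
contact_force: [0.1, 0.3, -0.2]
width: 0.0201
gripper_force: 0.0
```

```bash
python3 cb.py
```

```text
22.9 [ 0.09114766  0.27107783 -0.20301469] [0.38426324 0.17474127 0.2506036 ] 0.020132981411998537 0.0
0.4 [-0.0004 -0.0355  0.1633]
0.3 [-0.0004 -0.0265  0.1607]
0.2 [-0.0004 -0.0173  0.1591]
0.1 [-0.0004 -0.008   0.1583]
0 [-0.0004  0.0014  0.1585]
-0.03 [-0.0004  0.0041  0.1587]
```

Call:
carry_out --linear '[[-0.0166, 0.0014, 0.0289], [-0.0166, 0.0014, 0.0289], [-0.0166, 0.0014, 0.0289], [-0.0166, 0.0014, 0.0289], [-0.0166, 0.0014, 0.0289], [-0.0166, 0.0014, 0.0289], [-0.01, -0.05, 0.06], [-0.01, -0.05, 0.06]]' --angular '[[0, 0, 0], [0, 0, 0], [0, 0, 0], [0, 0, 0], [0, 0, 0], [0, 0, 0], [0, 0, 0], [0, 0, 0]]' --hand '[0.24, 0.24, 0.24, 0.24, 0.24, 0.24, 0.24, 0.24]'

```text
clock: 23.57
position: [0.3235, 0.1295, 0.3977]
ee_rot: [0.189, 0.708, 0.657, 0.176]
contact_force: [1.0, -1.3, 0.4]
width: 0.021
gripper_force: 0.0
```

Call:
carry_out --linear '[[0, -0.06, 0.05], [0, -0.06, 0.05], [0, -0.06, 0.03], [0, -0.06, 0], [0, 0, 0], [0, 0, 0]]' --angular '[[0, 0, 0], [0, 0, 0], [0, 0, 0], [0, 0, 0], [0, 0, 0], [0, 0, 0]]' --hand '[0.24, 0.24, 0.24, 0.24, 0.24, 0.24]'

```text
clock: 24.07
position: [0.3243, 0.0065, 0.4626]
ee_rot: [0.191, 0.713, 0.652, 0.175]
contact_force: [0.4, 0.5, -0.4]
width: 0.0205
gripper_force: 0.0
```

```bash
python3 - <<'E'
from h import *
s=manip.get_state();print(s['clock'],s['contact_force'],s['position'])
a=cv2.imread('pics/s0.png');b=grab('scene','s10.png')[...,::-1].copy();d7=cv2.imread('pics/s3.png')
for n,(y0,y1,x0,x1) in(('bar/flap',(160,232,190,268)),('bar',(175,205,195,250)),('large box',(262,292,315,345))):
    d=np.abs(a[y0:y1,x0:x1].astype(int)-b[y0:y1,x0:x1]).sum(2)>60
    g=[cv2.cvtColor(i[y0:y1,x0:x1].copy(),cv2.COLOR_BGR2GRAY).astype(np.float32) for i in(a,b)]
    print(n,d.sum(),d.size,cv2.phaseCorrelate(*g))
for nm,i in(('s0',a),('s10',b),('ajar s3',d7)):
    m=cv2.inRange(i,(170,170,170),(255,255,255))[165:210,190:255];print(nm,m.sum()//255,[(int(np.where(m[:,c])[0].min()+165) if m[:,c].any() else -1) for c in range(5,60,6)])
E
```

```text
24.0667 [ 0.38596003  0.45381009 -0.40093305] [0.32432828 0.00651035 0.4626312 ]
bar/flap 352 5616 ((0.13330694567378742, -0.05329877473872813), 0.9370872295565076)
bar 5 1650 ((-0.02741178258169441, -0.023158899520140608), 0.971875526772605)
large box 0 900 ((0.0009157694728276766, -0.005664980929759977), 1.0081341315640344)
s0 223 [206, 177, 174, 185, 188, 191, 193, 191, 187, -1]
s10 232 [206, 177, 174, 185, 188, 190, 193, 191, 187, -1]
ajar s3 162 [188, 183, 181, 197, 200, 202, 181, 194, -1, -1]
```

The bar is back where it was when shut (shift under 0.03 px), so the catch holds. The large box has not moved and the arm touches nothing, so I hand in.

```bash
python3 -c "
from rig import manip
print(manip.sign_off())"
```

```text
the job is handed in; nothing more can be done
None
```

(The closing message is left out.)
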